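Fit the spare idler roller from the sliding-cover parts box and spin it

TASK

Slide the left cover of the parts box fully under its neighbour (things stand on the right cover: leave that cover and them as they are), draw the spare roller along its rails by its axle end until all of it lies in the open half, and let go of it. Then take it round its middle, lay it into the empty place of the roller track so that both axle ends sit at the bottom of their slots, and let go. Last, give it a flick by hand so that it runs on freely; the box may stay open.

Things in the scene. Friction and masses are not known exactly. Their poses are not given: they have to be found in the camera images.
- box_centre (a point): Middle of the parts box, 36 mm above the bench. Fixed stainless box 190 (its x, pointing away from the robot) x 446 (its y, to the left) x 88 mm high, with two flat sliding covers, 178 x 225 mm, on a double track along y: the left one (+y half) on the lower track, its top 75 mm above the bench, the right one on the upper track, its top 84 mm above the bench.
- open_half (a point): Middle of the half that the left cover bares, 124 mm along y from box_centre, at the stored roller's axis height, 36 mm above the bench; axes as the box. Fully bared, it is open from 95 mm to its right (edge of the covers) to 95 mm to its left (end wall) and 84 mm before and behind. Two white rails under the roller run along y through both halves: tops 18 mm above the bench, outer faces 26 mm apart.
- left_cover (a joint): Travel of the left cover in m: 0 = shut, grows as it slides along the box's -y under the right cover, to its stop at 0.190; starts up to 35 mm open. Some 2 to 4 N move it; it stays where it is left.
- left_cover_handle (a point): Middle of the bar of the left cover's bow handle: round steel bar 10 mm thick and 84 mm long along the box's x, 34 mm above the cover (109 mm above the bench), free underneath, 12 mm from the cover's outer edge; it travels with the cover. With the cover fully in, the bar's middle is 11 mm beside the right cover's edge and 25 mm above that cover's top.
- right_cover (a joint): Travel of the right cover in m: 0 = shut, grows as it slides along the box's +y; to be left shut.
- roller_centre (a point): Centre of the loose idler roller: steel shell 40 mm in diameter, 104 mm long, turning freely on an axle 12 mm in diameter, 144 mm long (20 mm bare at each end); 0.3 to 0.4 kg. y runs along the axle; the point does not turn with the shell. At the start it lies on the box's rails along the box's y, axis 36 mm above the bench: left end in the left half, the rest under the right cover.
- roller_left_end (a point): Point on the roller's axis on its bare left axle stub, 63 mm from the roller's centre along its +y; the stub ends 9 mm further out. Axes as roller_centre.
- roller_shell (a joint): Turn of the roller's shell on its axle in rad, either way; it runs on for a second or more after a flick.
- empty_place (a point): Where the roller's centre belongs: on the axis of the seated roller, midway between the side plates, 75 mm above the bench, in the one empty place of a fixed aluminium roller track, 330 mm long along x (away from the robot), 150 mm wide; y is along the axle. Seated, the roller's top is 95 mm above the bench, level with the like rollers, whose axes lie 90 mm before and behind (and 180 mm behind).
- slot_left (a point): Bottom middle of the empty place's left slot, in the track's left side plate, 59 mm along y from empty_place; the right slot is its mirror image. Plates 5 mm thick, inner faces 114 mm apart. The slot is upright, open at the top, 16 mm wide, its bottom 69 mm above the bench; the lips flare to about 30 mm at 90 mm above the bench.
- lid_sleeve_mid (a point): Middle of the sleeve of can lids (73 mm in diameter, 86 mm high) that stands on the right cover; leave it.
- tape_mid (a point): Middle of the roll of label tape (68 mm in diameter, 24 mm high) that lies on the right cover; leave it.

How it is judged:
By the outcome, as a careful person would: the job done as asked, in the order asked, and still so for the second after the job is handed in, with the robot touching nothing.
It also fails if it takes over 66 s, if anything falls off the work surface, if the arm or the gripper's body presses on something with over 40 N, if the wrist force passes 120 N, or if a joint passes its speed limit or range.

ROBOT

A 7-joint arm with a two-finger parallel gripper is mounted at the origin on the work surface; the furniture and walls round the work are solid. World frame = base frame: x ahead of the robot, y to its left, z up, the work surface at z = 0. Lengths are in mm, angles in rad, forces in N, time in s.
With the tool pointing down it reaches from about 400 to 875 mm from the base axis. Payload 19.3 kg.
Tool frame: the origin (TCP) lies at the very end of the fingers, on their centre line; the grasp point (between the pads) lies 19 mm behind it (grip_point_offset is the z of the grasp point in the tool frame, in mm); z points along the fingers, x is the direction in which the jaws open and shut, and the axes are right-handed (so a half turn about z gives the same grasp; the last joint's range is limited). The gripper opens to 85 mm and grips with 20 to 120 N. Pads are 22 mm wide; open, the fingers measure 114 mm over their backs; the gripper's body (76 mm by 85 mm) begins 54 mm behind the grasp point. The pads swing forward as they close: fully open they stand 13 mm farther back than shut.
Start: joints at [1.172, 0.521, -0.036, 1.599, 0.021, 1.021, -0.113], TCP at [201.789, -591.52, 231.291] pointing down, gripper open.
Joint ranges: [-2.91, 2.91], [-0.3, 2.13], [-1.5, 1.42], [0.17, 2.43], [-1.26, 4.41], [0.16, 1.93], [-2.52, 2.52]. Speed limits (rad/s): [1.89, 1.89, 2.39, 2.39, 3.01, 3.01, 3.01].

INTERFACE

Orientations are given as a 3x3 rotation matrix whose columns are the frame's x, y, z axes.
In Python, from workcell import movep, movel, goto_joints, open_gripper, clamp, wait, inverse_kinematics, read_state, camera, PlanningError, finish_job, grip_point_offset gives the robot as it stands. Calls block until the motion is done:
- movep(position, orientation): joint-space move of the TCP to a pose.
- movel(position, frame=None, max_speed=150, guard=None): straight line of the TCP; frame=None keeps the orientation; max_speed is the mean speed in mm/s. With guard (N) it stops when the force on the tool has changed by that much, and returns True; else False.
- goto_joints(angles): joint-space move.
- open_gripper() and clamp(): open the fingers fully, or close them until they stop; the grip force is fixed at half the most.
- wait(seconds).
- inverse_kinematics(position, orientation): joint angles nearest the present ones, or None.
- read_state(): the state.
- camera(name): name is "side" or "top"; returns a dict with "image" (420x560x3 uint8, blue, green, red), "range_z" (420x560 float32, mm along the optical axis (not along the pixel's ray), 0 where there is no reading), "fx", "fy", "cx", "cy" (pixels), "cam_to_world" (4x4, takes a point from camera to world coordinates). Camera axes: x right, y up, looking along -z (the intrinsics and any distortion apply to the point x, -y, -z); pixel columns grow to the right and rows downward; lengths in mm; the calibration is good to about 2 mm. A picture is of the moment at which its call begins.
A pose or a line that the arm cannot do raises PlanningError and nothing moves.
- finish_job(): hands the job in, once; it reports no verdict.
The state is a dict: "time": time; "qpos": joint angles; "qvel": joint speeds; "joint_efforts": joint torques, N m; "eef_pos": TCP position; "tool_rot": TCP orientation; "ft_force": force on the tool from outside, world axes, zero at the start; "torque": the same for the moment, N m; "finger_gap": finger opening in mm.
Only numpy, scipy, OpenCV 4.12 (cv2) and the standard library are available. Lean on these libraries where they do the work, as an engineer would, in place of code of your own. Each camera call takes 0.05 s, during which the arm holds its last target.

## Working session

There is one attempt and no reset: what is moved stays moved. The work goes in short steps, each a Python script; the robot and the scene stay as the last script left them, time stands still between calls to the robot, and variables do not carry over. Pictures are saved under pics/ and viewed, and the job is handed in when it is done.

```bash
ls; mkdir -p pics
cat > h.py <<'E'
import numpy as np, cv2
from workcell import *
def snap(name,fn):
    c=camera(name); cv2.imwrite('pics/'+fn+'.png',c['image']); np.savez('pics/'+fn+'.npz',**{k:np.array(v) for k,v in c.items()}); return c
def load(fn): return np.load('pics/'+fn+'.npz')
def px(c,u,v,z=None):
    # depth-based world point, or ray at height z
    x=(u-c['cx'])/c['fx']; y=(v-c['cy'])/c['fy']
    M=np.array(c['cam_to_world']); d=np.array([x,-y,-1.])
    if z is None:
        r=c['range_z'][int(round(v)),int(round(u))]; return (M@np.append(d*r,1))[:3]
    w=M[:3,:3]@d; o=M[:3,3]; return o+w*(z-o[2])/w[2]
def st():
    s=read_state(); print('t',round(s['time'],2),'p',np.round(s['eef_pos'],1),'F',np.round(s['ft_force'],1),'gap',round(float(s['finger_gap']),1),'q',np.round(s['qpos'],2))
    return s
E
python3 - <<'E'
from h import *
for n in('side','top'):
    c=snap(n,n+'0'); print(n,c['fx'],c['fy'],c['cx'],c['cy'],[k for k in c]); print(np.round(c['cam_to_world'],3))
st(); print(grip_point_offset, np.round(read_state()['tool_rot'],3))
E
```

```text
pics
side 491.8694437809834 491.8694437809834 285.75894697963264 209.12753694915259 ['image', 'range_z', 'fx', 'fy', 'cx', 'cy', 'cam_to_world']
[[-8.920000e-01  2.210000e-01 -3.940000e-01 -2.588200e+01]
 [-4.520000e-01 -4.360000e-01  7.780000e-01  1.179871e+03]
 [-0.000000e+00  8.720000e-01  4.890000e-01  7.831140e+02]
 [ 0.000000e+00  0.000000e+00  0.000000e+00  1.000000e+00]]
top 403.3733053826125 403.3733053826125 275.404439148459 205.76838549409146 ['image', 'range_z', 'fx', 'fy', 'cx', 'cy', 'cam_to_world']
[[ 9.000000e-03  9.970000e-01 -7.400000e-02  4.357740e+02]
 [-1.000000e+00  8.000000e-03 -8.000000e-03  6.098100e+01]
 [-7.000000e-03  7.400000e-02  9.970000e-01  1.034644e+03]
 [ 0.000000e+00  0.000000e+00  0.000000e+00  1.000000e+00]]
t 0.1 p [ 201.7 -591.2  230.8] F [0.  0.9 0.2] gap 85.8 q [ 1.17  0.52 -0.04  1.6   0.02  1.02 -0.11]
-18.700000000000003 [[ 0.323 -0.946 -0.   ]
 [-0.946 -0.323  0.001]
 [-0.001  0.    -1.   ]]
```

View pics/top0.png

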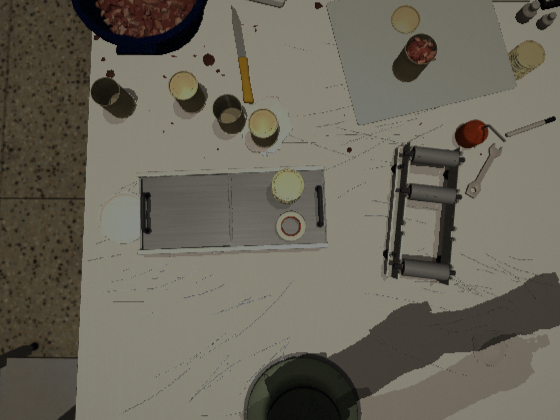

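View pics/side0.png

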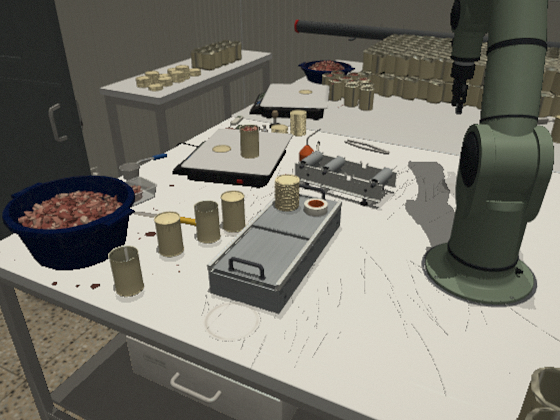

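Run:
```python
from h import *
c=load('top0'); im=c['image']
a=cv2.resize(im[155:265,125:340],None,fx=3.6,fy=3.6,interpolation=cv2.INTER_CUBIC); cv2.imwrite('pics/t_box.png',np.clip(a*1.6,0,255).astype(np.uint8))
a=cv2.resize(im[135:290,375:475],None,fx=3.8,fy=3.8,interpolation=cv2.INTER_CUBIC); cv2.imwrite('pics/t_trk.png',np.clip(a*1.6,0,255).astype(np.uint8))
for p in[(147,212),(185,190),(260,190),(288,186),(291,227),(319,206),(140,178),(140,250),(327,245),(323,170),(430,157),(432,193),(425,269),(430,230)]: print(p,np.round(px(c,*p),1))
```

```text
(147, 212) [489.3 374.2  76.9]
(185, 190) [543.3 285.8  73. ]
(260, 190) [543.7 105.2  82.5]
(288, 186) [543.1  40.8 168.8]
(291, 227) [456.6  31.   79.7]
(319, 206) [503.7 -30.8 122.9]
(140, 178) [571.7 395.7  71.2]
(140, 250) [399.6 383.8  88.7]
(327, 245) [415.2 -52.8  89.9]
(323, 170) [593.9 -45.1  75.5]
(430, 157) [ 624.  -295.1   92.7]
(432, 193) [ 538.7 -298.1   92.8]
(425, 269) [ 362.4 -277.4   95.7]
(430, 230) [ 453.8 -325.6    2.3]
```

View pics/t_box.png

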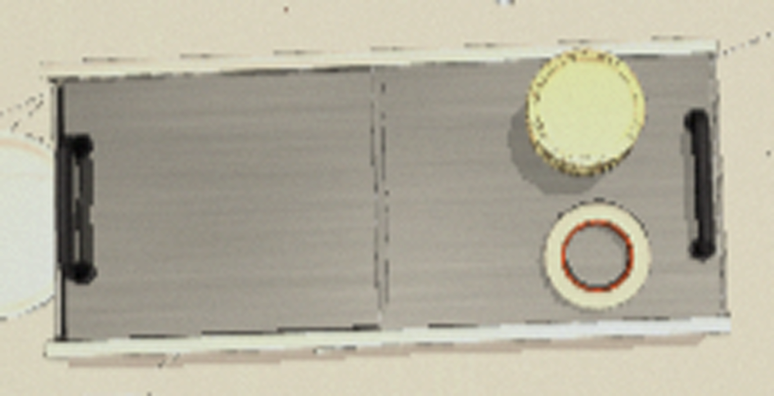

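View pics/t_trk.png

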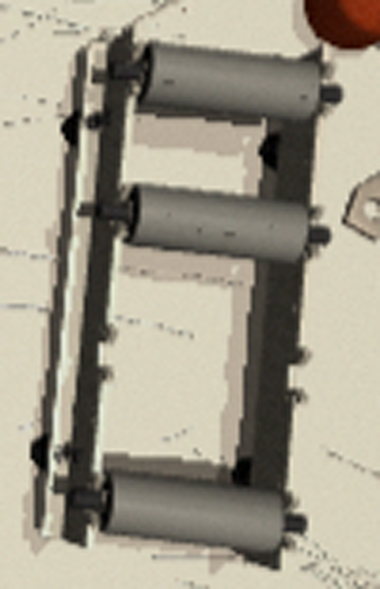

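Run:
```python
from h import *
def cloud(fn):
    c=load(fn); v,u=np.mgrid[:420,:560]; r=c['range_z']
    x=(u-c['cx'])/c['fx']; y=(v-c['cy'])/c['fy']
    P=np.stack([x*r,-y*r,-r,np.ones_like(r)],-1)@c['cam_to_world'].T
    return P[...,:3],r>0
for fn in('top0','side0'):
    P,ok=cloud(fn); X,Y,Z=P[...,0],P[...,1],P[...,2]
    m=ok&(X>380)&(X<620)&(Y>-75)&(Y<420)&(Z>60)&(Z<100)
    m2=cv2.morphologyEx(m.astype(np.uint8),cv2.MORPH_OPEN,np.ones((3,3)))>0
    print(fn,m.sum(),cv2.minAreaRect(P[m2][:,:2].astype(np.float32)))
    t=ok&(X>300)&(X<700)&(Y<-200)&(Y>-420)&(Z>50)&(Z<105)
    t2=t
    print('trk',t.sum(),cv2.minAreaRect(P[t2][:,:2].astype(np.float32)))
    h=ok&(X>380)&(X<620)&(Y>300)&(Y<420)&(Z>100); print('lh',h.sum(),P[h].mean(0) if h.any() else 0,P[h].min(0) if h.any() else 0,P[h].max(0) if h.any() else 0)
    h=ok&(X>430)&(X<570)&(Y>-60)&(Y<-5)&(Z>105); print('rh',h.sum(),P[h].mean(0) if h.any() else 0)
    h=ok&(X>430)&(X<530)&(Y>150)&(Y<330)&(Z>50);print('lc z',np.median(Z[h]),Z[h].std())
    h=ok&(X>430)&(X<530)&(Y>80)&(Y<130)&(Z>50);print('rc z',np.median(Z[h]),Z[h].std())
    b=ok&(X>300)&(X<370)&(Y>0)&(Y<300); print('bench',np.median(Z[b]))
    # roller top tracks
    for a in((600,650),(520,560),(345,385)):
        h=ok&(X>a[0])&(X<a[1])&(Y>-340)&(Y<-240)&(Z>85); print('roller',P[h].mean(0),h.sum(),np.median(Z[h]))
```

```text
top0 13519 ((497.87115478515625, 172.81198120117188), (194.44776916503906, 446.30499267578125), 2.6576120853424072)
trk 4297 ((519.51318359375, -313.6434326171875), (173.8343505859375, 380.154541015625), 83.6776351928711)
lh 165 [487.307587   372.73644919 111.41989756] [441.56936057 366.74669802 100.01065087] [534.46715657 379.37832445 117.52653923]
rh 176 [507.08925723 -33.4252065  120.90100266]
lc z 74.85904856816546 3.944815486845027
rc z 84.16323742926471 1.677881440430306
bench -0.1575393366690605
roller [ 629.47824816 -296.73887578   92.04603892] 518 92.66976575783019
roller [ 539.80644999 -292.28527642   92.14845211] 577 92.46081669366492
roller [ 362.15074757 -285.62371943   92.48421014] 573 92.84935772496101
side0 6470 ((497.5198059082031, 177.41244506835938), (198.12908935546875, 449.1876525878906), 2.5652167797088623)
trk 1875 ((522.1815795898438, -295.9111328125), (175.2183837890625, 397.3465270996094), 77.30733489990234)
lh 153 [485.7870337  378.46791105 108.45417335] [440.74530357 371.27815013 100.49103454] [533.77451788 384.80495511 114.73303624]
rh 94 [499.17994223 -29.81371746 116.27580286]
lc z 72.97063838373185 3.6854105946882134
rc z 81.90171008699116 1.5396783757454897
bench -2.3650612887086027
roller [ 626.4602657  -289.77146666   89.56648088] 94 89.76572644464369
roller [ 536.73491111 -286.69484198   89.92526753] 102 89.6650420291881
roller [ 358.303193   -282.50577071   90.11449219] 97 90.17430903903073
```

Run:
```python
from h import *
im=load('side0')['image']
a=cv2.resize(im[165:315,200:350],None,fx=4,fy=4,interpolation=cv2.INTER_CUBIC); cv2.imwrite('pics/s_box.png',np.clip(a*1.4,0,255).astype(np.uint8))
a=cv2.resize(im[135:215,280:410],None,fx=6,fy=6,interpolation=cv2.INTER_CUBIC); cv2.imwrite('pics/s_trk.png',np.clip(a*1.4,0,255).astype(np.uint8))
```

```text
(no output)
```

View pics/s_box.png

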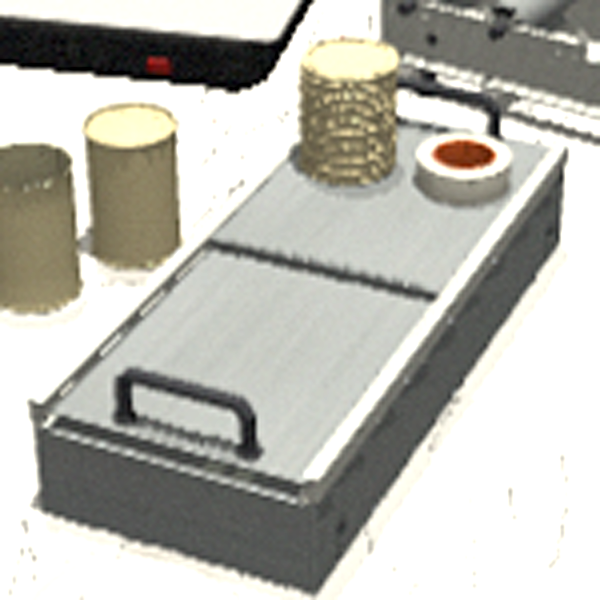

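View pics/s_trk.png

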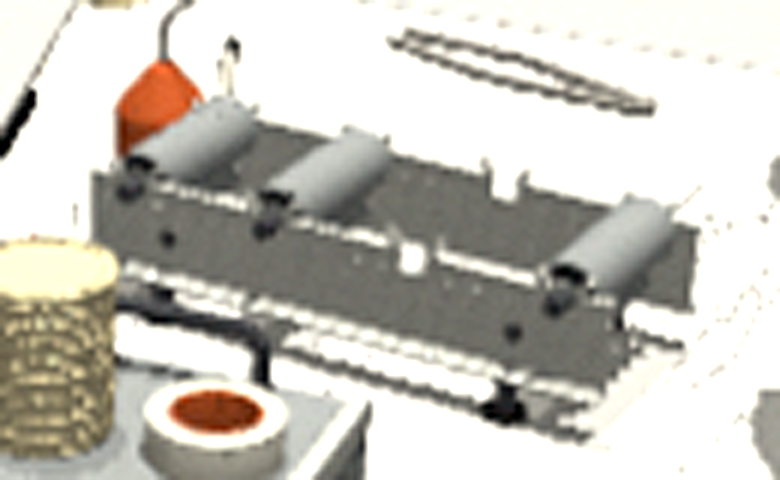

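```bash
cat > cl.py <<'E'
from h import *
def cloud(fn):
    c=load(fn); v,u=np.mgrid[:420,:560]; r=c['range_z']
    x=(u-c['cx'])/c['fx']; y=(v-c['cy'])/c['fy']
    P=np.stack([x*r,-y*r,-r,np.ones_like(r)],-1)@c['cam_to_world'].T
    return P[...,:3],r>0
E
python3 - <<'E'
from cl import *
c=load('top0'); 
f=lambda a,b:(375+(a+.5)/3.8-.5,135+(b+.5)/3.8-.5)
for l,r in (((95,75),(342,93)),((80,209),(330,236)),((57,487),(305,523))):
    A=px(c,*f(*l),75);B=px(c,*f(*r),75); d=A-B
    print(np.round(A,1),np.round(B,1),np.round((A+B)/2,1),np.linalg.norm(d),np.degrees(np.arctan2(-d[0],d[1])))
s=load('side0'); f=lambda a,b:(280+(a+.5)/6-.5,135+(b+.5)/6-.5)
for l in((128,187),(263,222),(557,298)): print('side left stub',np.round(px(s,*f(*l),75),1))
# shell cloud
for fn in('top0','side0'):
    P,ok=cloud(fn); X,Y,Z=P[...,0],P[...,1],P[...,2]
    for a in(628,540,361):
        m=ok&(abs(X-a+ (Y+295)*-.1)<24)&(Y<-220)&(Y>-370)&(Z>83)&(Z<100)
        Q=P[m]; r=cv2.minAreaRect(Q[:,:2].astype(np.float32)); vx=cv2.fitLine(Q[:,:2].astype(np.float32),cv2.DIST_HUBER,0,.01,.01).ravel()
        print(fn,m.sum(),r,np.degrees(np.arctan2(-vx[0],vx[1])),vx[2:],np.percentile(Q[:,2],90))
E
```

```text
[ 633.4 -229.1   75. ] [ 623.1 -384.5   75. ] [ 628.2 -306.8   75. ] 155.74055574912722 -3.800306704924175
[ 548.1 -218.5   75. ] [ 532.3 -374.7   75. ] [ 540.2 -296.6   75. ] 156.94664633008904 -5.755940304633129
[ 374.5 -202.    75. ] [ 353.9 -354.8   75. ] [ 364.2 -278.4   75. ] 154.16243672582632 -7.695147382066161
side left stub [ 637.7 -246.2   75. ]
side left stub [ 548.7 -237.2   75. ]
side left stub [ 369.3 -219.5   75. ]
top0 722 ((628.6155395507812, -306.5243835449219), (131.115478515625, 44.19647216796875), 81.41393280029297) -6.819381 [ 627.8946  -306.89703] 95.44006182374433
top0 737 ((539.6234741210938, -302.5670166015625), (130.4911651611328, 39.08926773071289), 82.27763366699219) -5.931155 [ 539.01886 -298.58423] 95.66787685257131
top0 776 ((361.4750671386719, -281.513671875), (125.10189056396484, 38.29056167602539), 82.38072967529297) -6.517958 [ 362.16348 -279.9744 ] 95.84346132991953
side0 134 ((626.814453125, -303.4931335449219), (128.43919372558594, 35.88658142089844), 83.95576477050781) -8.626041 [ 623.3112  -302.43307] 92.18639680256561
side0 135 ((536.90185546875, -297.05242919921875), (125.2236557006836, 36.65476608276367), 82.85128021240234) -8.669721 [ 534.6339 -291.1983] 93.13341701307297
side0 158 ((358.75421142578125, -278.5271911621094), (118.75076293945312, 32.00602340698242), 84.10009002685547) -7.6692004 [ 356.5529  -274.08435] 92.31479138779424
```

```bash
cat >> h.py <<'E'
def R(yaw_jaw,tilt=0):
    """tool down, jaw axis at azimuth yaw_jaw deg"""
    a=np.radians(yaw_jaw); x=np.array([np.cos(a),np.sin(a),0]); z=np.array([0,0,-1.]); y=np.cross(z,x)
    return np.stack([x,y,z],1)
def best(p,yaw):
    o=[]
    for k in(0,180,-180):
        r=R(yaw+k); q=inverse_kinematics(p,r)
        if q is not None: o.append((abs(q[6]),r,q))
    o.sort(key=lambda t:t[0]); return o[0]
YB=2.7; ex=np.array([np.cos(np.radians(YB)),np.sin(np.radians(YB)),0]); ey=np.array([-ex[1],ex[0],0])
E
python3 - <<'E'
from h import *
for p,yw in(([486.5,375.6,180],92.7),([490,250,50],2.7),([451,-288,90],-6)):
    b=best(p,yw); print(np.round(b[2],2))
b=best([486.5,375.6,170],92.7)
movep([486.5,375.6,170],b[1]); s=st(); snap('top','top1'); snap('side','side1')
for n,o in(('top1',(100,150,120,120)),('side1',(195,150,130,130))):
    im=load(n)['image']; x,y,w,h=o
    cv2.imwrite('pics/'+n+'c.png',np.clip(1.5*cv2.resize(im[y:y+h,x:x+w],None,fx=4.5,fy=4.5,interpolation=cv2.INTER_CUBIC),0,255).astype(np.uint8))
E
```

```text
[-0.08  0.8  -1.1   1.64  0.76  1.19  0.26]
[-0.1   0.76 -0.69  1.9   0.7   0.74 -1.14]
[ 0.69  0.6  -0.32  1.94  0.3   0.65  0.08]
t 3.62 p [486.9 375.1 170. ] F [-0.  -0.2 -0.4] gap 85.3 q [-0.07  0.82 -1.11  1.65  0.79  1.19  0.24]
```

View pics/top1c.png

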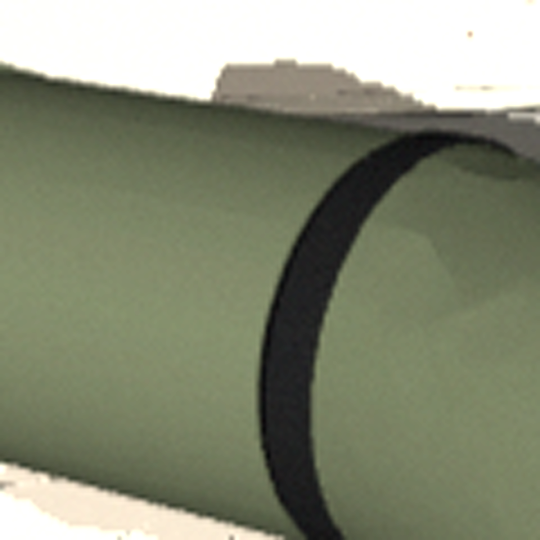

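View pics/side1c.png

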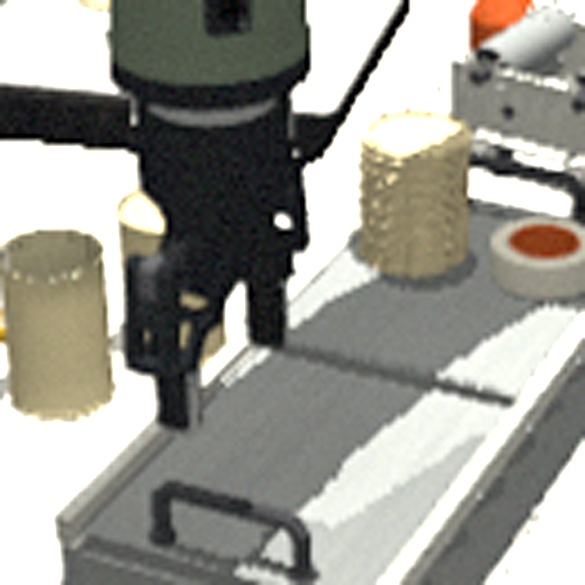

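Run:
```python
from h import *
s=load('side1'); f=lambda a,b:(195+(a+.5)/4.5-.5,150+(b+.5)/4.5-.5)
A=px(s,*f(180,425),183);B=px(s,*f(268,346),183);print(A,B,(A+B)/2,np.linalg.norm(A-B))
for k in((178,410),(178,395),(265,330)): 
    u,v=f(*k); print(np.round(px(s,u,v),1))
```

```text
[487.45602811 417.7671248  183.        ] [486.36267665 333.43290135 183.        ] [486.90935238 375.60001307 183.        ] 84.34131053333329
[478.1 432.5 203. ]
[477.7 432.4 211.7]
[488.5 332.4 191.6]
```

Run:
```python
from h import *
p=np.array([486.7,375.6,94]); 
print(movel(p,max_speed=120,guard=15)); st()
clamp(); s=st()
p=s['eef_pos']-ey*215
print(movel(p,max_speed=70,guard=14)); st(); snap('side','side2')
im=load('side2')['image'];cv2.imwrite('pics/side2c.png',np.clip(1.3*cv2.resize(im[130:320,190:380],None,fx=3,fy=3,interpolation=cv2.INTER_CUBIC),0,255).astype(np.uint8))
```

```text
False
t 4.5 p [486.8 376.   94.5] F [0.3 0.6 0.3] gap 85.6 q [-0.11  0.91 -1.05  1.7   0.89  1.08  0.17]
t 5.2 p [486.8 375.7  94.2] F [-0.4 -1.1  5.2] gap 7.8 q [-0.11  0.91 -1.05  1.7   0.89  1.08  0.17]
True
t 7.52 p [495.1 190.2  94.2] F [0.5 5.  0.3] gap 7.5 q [ 0.26  0.82 -1.08  1.92  0.89  0.98  0.36]
```

View pics/side2c.png

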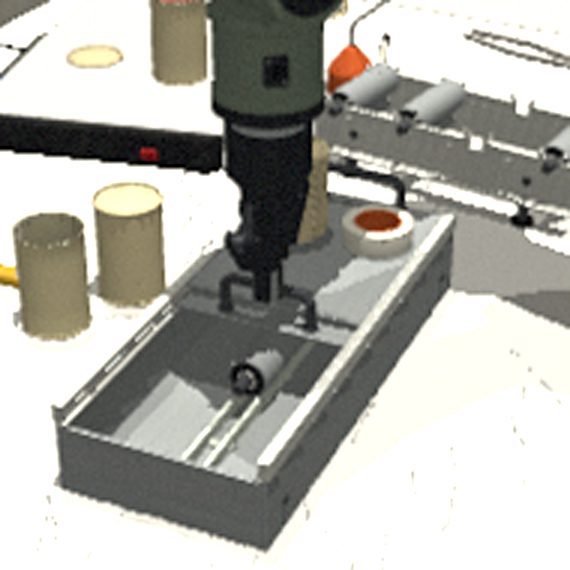

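Run:
```python
from h import *
c=load('top0'); f=lambda a,b:(125+(a+.5)/3.6-.5,155+(b+.5)/3.6-.5)
for n,k,z in(('edge far',(375,75),84),('edge near',(383,320),84),('endwall in far',(60,85),88),('box L far',(50,78),88),('box L near',(45,350),88),('box R far',(718,45),88),('box R near',(730,325),88),('Rhandle',(700,185),120),('Lhandle',(67,210),112)):
    print(n,np.round(px(c,*f(*k),z),1))
s=load('side2'); im=s['image']
cv2.imwrite('pics/side2d.png',np.clip(1.6*cv2.resize(im[195:300,205:325],None,fx=6,fy=6,interpolation=cv2.INTER_CUBIC),0,255).astype(np.uint8))
```

```text
edge far [577.6 179.7  84. ]
edge near [416.5 171.7  84. ]
endwall in far [568.7 386.7  88. ]
box L far [573.3 393.5  88. ]
box L near [395.2 390.7  88. ]
box R far [598.7 -46.2  88. ]
box R near [415.4 -54.   88. ]
Rhandle [503.9 -31.3 120. ]
Lhandle [485.1 371.3 112. ]
```

View pics/side2d.png

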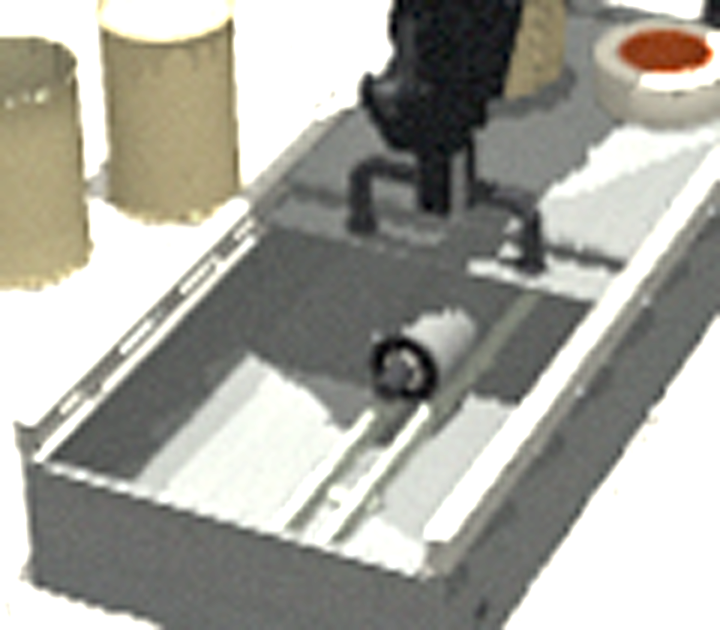

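Run:
```python
from h import *
s=read_state(); print(movel(s['eef_pos']-ey*8,max_speed=20,guard=22)); s=st()
wait(0.2); st(); open_gripper(); s=st()
movel(s['eef_pos']+[0,0,85],max_speed=200); st(); 
snap('side','side3'); snap('top','top3')
im=load('side3')['image'];cv2.imwrite('pics/side3c.png',np.clip(1.5*cv2.resize(im[195:300,205:325],None,fx=6,fy=6,interpolation=cv2.INTER_CUBIC),0,255).astype(np.uint8))
```

```text
True
t 7.83 p [495.2 190.3  94.2] F [1.  3.3 0.6] gap 7.9 q [ 0.26  0.82 -1.09  1.93  0.89  0.97  0.37]
t 8.03 p [495.1 190.3  94.2] F [1.9 1.6 0.1] gap 7.6 q [ 0.26  0.82 -1.09  1.93  0.89  0.97  0.37]
t 8.76 p [495.1 190.5  94.3] F [-0.4  0.6  0.1] gap 85.4 q [ 0.26  0.82 -1.09  1.92  0.89  0.97  0.37]
t 9.33 p [495.2 190.2 179.5] F [-0.5  0.   0.1] gap 85.1 q [ 0.33  0.72 -1.19  1.86  0.75  1.1   0.47]
```

View pics/side3c.png

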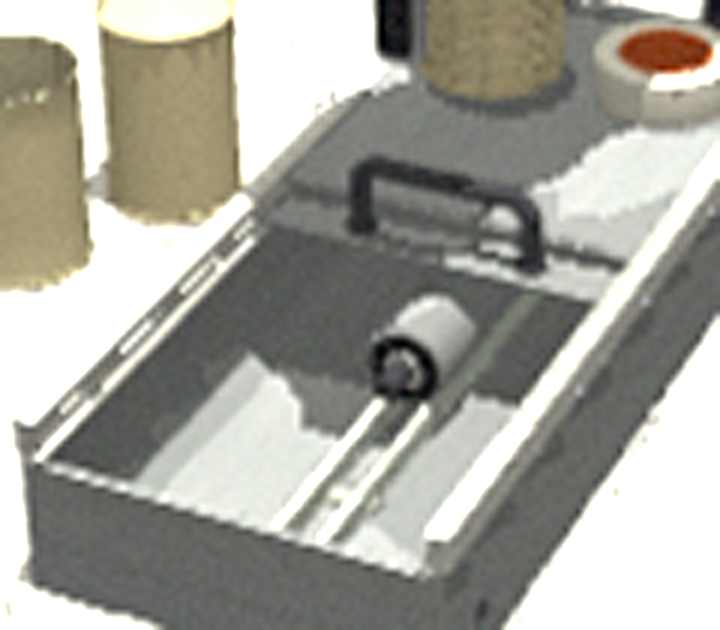

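View pics/top3.png

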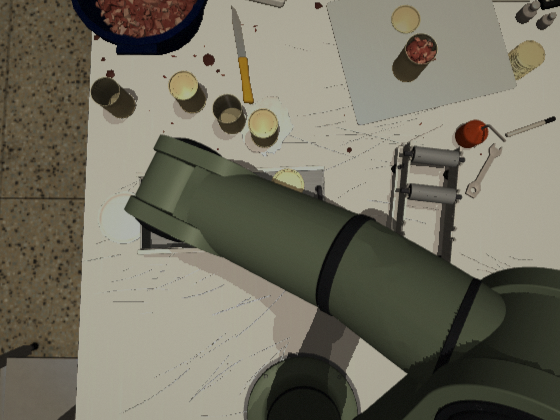

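Run:
```python
from cl import *
s=load('side3'); f=lambda a,b:(205+(a+.5)/6-.5,195+(b+.5)/6-.5)
bc=np.array([496.5,173.3,0])
def loc(p): d=p-bc; return np.round([d@ex,d@ey,p[2]],1)
for n,k,z in(('tip',(398,378),36),('shell end bottom',(405,397),16),('shell end ctr',(405,365),36),('cover edge near',(590,298),75),('cover edge far',(270,222),75),('endwall',(35,455),88),('endwall',(430,572),88)):
    p=px(s,*f(*k),z); print(n,np.round(p,1),loc(p))
P,ok=cloud('side3'); Y=(P-bc)@ey; X=(P-bc)@ex; Z=P[...,2]
m=ok&(abs(X)<30)&(Y>30)&(Y<180)&(Z>24)&(Z<70)
Q=np.stack([X[m],Y[m],Z[m]],1)
for a in range(40,150,5):
    q=Q[(Q[:,1]>=a)&(Q[:,1]<a+5)]
    if len(q): print(a,len(q),np.round(q.mean(0),1),'zmax',q[:,2].max().round(1),'x',q[:,0].min().round(1),q[:,0].max().round(1))
im=s['image'];cv2.imwrite('pics/side3d.png',np.clip(1.8*cv2.resize(im[235:275,255:295],None,fx=14,fy=14,interpolation=cv2.INTER_CUBIC),0,255).astype(np.uint8))
```

```text
tip [493.1 242.9  36. ] [-0.1 69.7 36. ]
shell end bottom [497.2 229.4  16. ] [ 3.3 56.  16. ]
shell end ctr [495.1 232.7  36. ] [ 1.4 59.4 36. ]
cover edge near [420.3 200.8  75. ] [-74.8  31.1  75. ]
cover edge far [576.3 209.8  75. ] [81.4 32.7 75. ]
endwall [559.5 419.2  88. ] [ 74.5 242.6  88. ]
endwall [386.6 413.3  88. ] [-98.5 244.9  88. ]
40 16 [-8.2 42.1 46.5] zmax 54.8 x -19.6 16.7
45 17 [-5.9 46.9 48. ] zmax 56.3 x -18.6 14.0
50 19 [-8.9 52.3 48. ] zmax 55.2 x -18.4 8.4
55 28 [-4.8 57.5 46.1] zmax 55.3 x -18.6 17.3
60 77 [-0.5 62.4 40.2] zmax 55.8 x -18.0 19.0
65 15 [ 0.6 66.9 39.7] zmax 54.5 x -10.1 12.8
70 3 [-1.2 71.4 37.1] zmax 39.3 x -3.6 1.2
75 11 [ 1.6 77.9 35.9] zmax 40.9 x -3.9 6.8
80 8 [-1.  81.7 36.6] zmax 40.9 x -5.6 3.0
```

View pics/side3d.png

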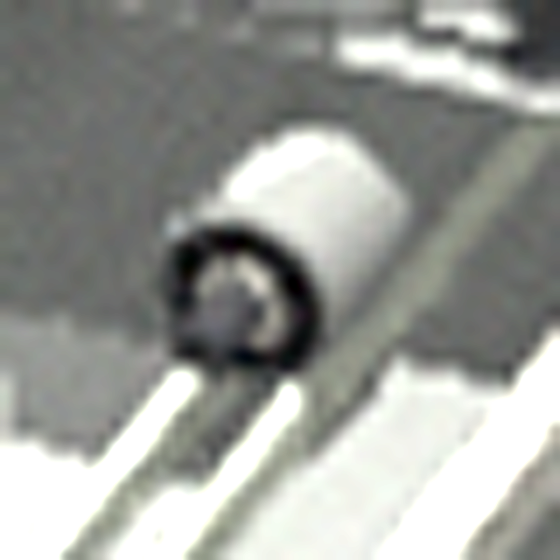

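Run:
```python
from h import *
s=load('side3'); bc=np.array([496.5,173.3,0]); M=np.linalg.inv(s['cam_to_world'])
def pj(p):
    q=(M@np.append(p,1))[:3]; return s['fx']*q[0]/-q[2]+s['cx'], s['cy']-s['fy']*q[1]/-q[2]
L=lambda x,y,z: bc+ex*x+ey*y+np.array([0,0,z])
f=lambda p:[round((p[0]-255+.5)*14),round((p[1]-235+.5)*14)]
for y in(56,60,64): print(y,'face',f(pj(L(0,y,36))),'top',f(pj(L(0,y,56))),'bot',f(pj(L(0,y,16))),'x+-',f(pj(L(20,y,36))),f(pj(L(-20,y,36))),'tip',f(pj(L(0,y+20,36))))
for x in(-13,13): print('rail',f(pj(L(x,100,18))))
print('cover edge',f(pj(L(-40,29,75))),f(pj(L(0,29,75))))
```

```text
56 face [261, 285] top [259, 198] bot [262, 372] x+- [166, 261] [356, 310] tip [215, 341]
60 face [251, 296] top [250, 209] bot [253, 383] x+- [157, 272] [347, 321] tip [205, 352]
64 face [242, 307] top [241, 219] bot [244, 394] x+- [148, 283] [338, 332] tip [196, 363]
rail [223, 505]
rail [98, 471]
cover edge [511, 89] [319, 42]
```

Run:
```python
from cl import *
bc=np.array([496.5,173.3,0])
P,ok=cloud('side3'); Y=(P-bc)@ey; X=(P-bc)@ex; Z=P[...,2]
np.set_printoptions(linewidth=220)
print('cols 264..282; Y'); print(np.round(Y[247:265,264:283]).astype(int)); print('Z');print(np.round(Z[247:265,264:283]).astype(int))
print(load('side3')['image'][247:265,264:283].mean(-1).astype(int))
```

```text
cols 264..282; Y
[[ -19  -16  -16  -14  -18  -21   40   47   44   46   48   47   44   35   36   39   34   31   28]
 [  -6  -10  -13  -11  -14  -14   46   51   52   50   51   50   49   45   41   41   39   33   32]
 [  -5   -7   -5  -12  -10   56   58   57   54   57   54   52   49   51   46   46   37   31   28]
 [   3   -3   -2   -5   59   62   61   64   59   59   56   56   55   55   45   43   43   38   35]
 [   5    9    0   61   61   61   64   57   65   60   56   57   57   56   53   48   44   40   41]
 [  11    6   63   62   63   59   61   62   62   60   59   62   60   53   53   53   46   43   37]
 [  14   14   61   61   65   62   63   65   64   61   63   63   63   57 1030   55   51   42   42]
 [  15   19   62   62   63   61   62   65   65   65   62   63   65   61   59   54   52   42   38]
 [  22   21   60   67   63   63   64   66   62   65   61   62   63   57   61   56   50   46   36]
 [  29   25   63   64   65   68   68   66   70   61   65   62   61   60   63   55   51   46   22]
 [  34   32   62   58   62   76   72   71   69   66   62   63   61   63   64   57   48   30   22]
 [  3
[... 2829 characters left out ...]
53  22  19  57  59  58  52  59  71  35   9  29  73  77  65  61  72]
 [ 55  55  63  36  36  58  62  59  44  39  84  47  21  20  65  66  59  70  78]
 [ 60  55  59  43  48  54  58  50  42  59  77  44  12  21  62  64  72  78  80]
 [ 69  68  72  43  25  32  45  39  36  66  57  23   6  30  55  72  77  78  75]
 [ 82  86  85  51  27  23  33  19   4  12  17   9  16  51  71  80  81  78  63]
 [ 82  82  79 121 117  62  34  46  35  30  34  31  48  71  80  78  79  65  86]
 [ 81  80 117 201 168  93  61  73  57  51  48 129  98  77  78  84  70  54 125]
 [ 78 103 191 200 118  77  76  72  57  53 100 198 129  74  77  83  62  85 130]
 [ 92 167 201 121  72  75  74  59  54  93 165 179 114  76  73  60  89 130 137]]
```

```bash
cat >> h.py <<'E'
bc=np.array([496.5,173.3,0])
L=lambda x,y,z: bc+ex*x+ey*y+np.array([0,0,z])
E
python3 - <<'E'
from h import *
h=L(0,72.5,150); b=best(h,2.7); movep(h,b[1]); st()
print(movel(L(0,72.5,22),max_speed=130,guard=12)); st()
clamp(); wait(.1); st(); snap('side','side4')
im=load('side4')['image'];cv2.imwrite('pics/side4c.png',np.clip(1.5*cv2.resize(im[195:300,205:325],None,fx=6,fy=6,interpolation=cv2.INTER_CUBIC),0,255).astype(np.uint8))
E
```

```text
t 10.81 p [493.  245.6 149.8] F [-0.4 -0.8  0.4] gap 85.4 q [-0.01  0.62 -0.79  1.84  0.55  0.91 -1.01]
False
t 11.94 p [493.4 245.9  22.7] F [0.  0.  0.3] gap 85.7 q [-0.12  0.8  -0.64  1.91  0.74  0.69 -1.16]
t 12.72 p [493.3 245.8  22.1] F [2.8 0.1 1.8] gap 9.7 q [-0.12  0.8  -0.64  1.91  0.74  0.69 -1.16]
```

View pics/side4c.png

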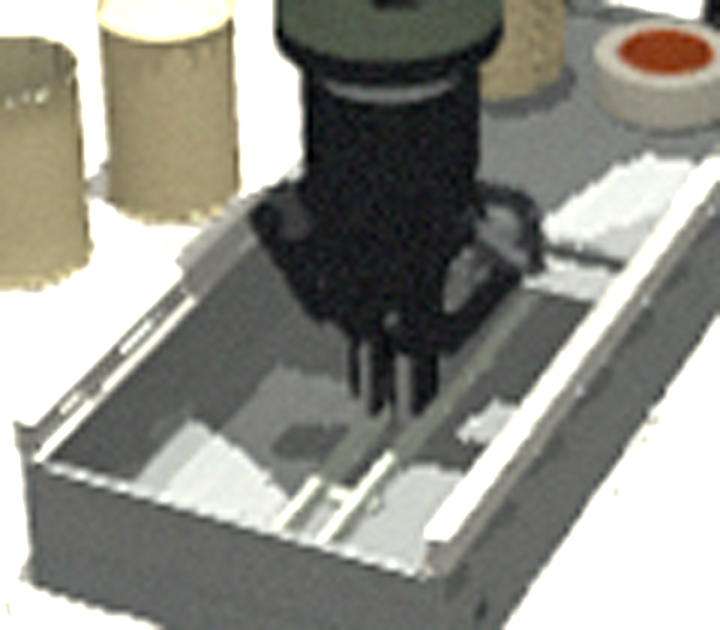

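Run:
```python
from h import *
s=read_state(); p=s['eef_pos'].copy() if hasattr(s['eef_pos'],'copy') else np.array(s['eef_pos'])
p=np.array(p)+ey*117; print(movel(p,max_speed=90,guard=20)); s=st()
open_gripper(); s=st(); p=np.array(s['eef_pos']); movel(p+[0,0,130],max_speed=250)
# step aside toward -y? keep view
snap('side','side5'); snap('top','top5'); st()
im=load('side5')['image'];cv2.imwrite('pics/side5c.png',np.clip(1.5*cv2.resize(im[195:300,205:325],None,fx=6,fy=6,interpolation=cv2.INTER_CUBIC),0,255).astype(np.uint8))
```

```text
False
t 14.22 p [487.9 362.7  22.2] F [1.8 1.7 1.6] gap 9.5 q [-0.31  0.86 -0.65  1.75  0.71  0.78 -1.27]
t 14.94 p [487.7 362.6  22.1] F [ 0.1  0.3 -0.4] gap 85.4 q [-0.31  0.86 -0.65  1.75  0.71  0.78 -1.27]
t 15.71 p [487.4 362.2 151.3] F [ 0.1 -0.8 -0.5] gap 85.0 q [-0.23  0.69 -0.76  1.69  0.56  0.99 -1.15]
```

View pics/side5c.png

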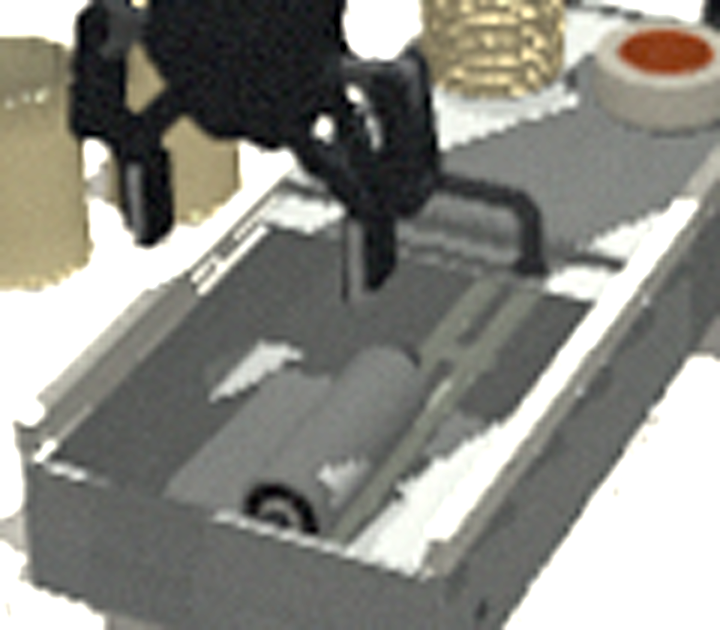

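View pics/top5.png

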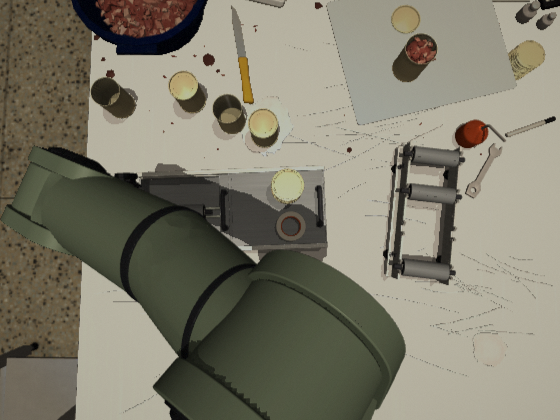

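Run:
```python
from cl import *
def loc(p): d=p-bc; return np.round([d@ex,d@ey,p[2]],1)
im=load('top5')['image'];cv2.imwrite('pics/top5c.png',np.clip(2.2*cv2.resize(im[165:255,135:255],None,fx=6,fy=6,interpolation=cv2.INTER_CUBIC),0,255).astype(np.uint8))
P,ok=cloud('side5'); Y=(P-bc)@ey; X=(P-bc)@ex; Z=P[...,2]
m=ok&(abs(X)<26)&(Y>40)&(Y<230)&(Z>26)&(Z<62)
Q=np.stack([X[m],Y[m],Z[m]],1)
for a in range(40,210,8):
    q=Q[(Q[:,1]>=a)&(Q[:,1]<a+8)]
    if len(q): 
        t=q[q[:,2]>50]; print(a,len(q),'zmax',q[:,2].max().round(1),'x',q[:,0].min().round(1),q[:,0].max().round(1),'top x',t[:,0].mean().round(1) if len(t) else '')
P,ok=cloud('top5'); Y=(P-bc)@ey; X=(P-bc)@ex; Z=P[...,2]
for r in range(206,218,2): print(r,[(c,int(round(Y[r,c])),int(round(Z[r,c]))) for c in range(196,214,2)])
```

```text
56 3 zmax 40.2 x -4.4 3.1 top x 
72 18 zmax 55.1 x -19.0 15.9 top x -0.2
80 30 zmax 55.2 x -18.9 15.7 top x -2.3
88 34 zmax 54.4 x -19.2 14.3 top x 0.8
96 28 zmax 56.7 x -19.3 14.1 top x -4.2
104 30 zmax 56.4 x -18.0 14.3 top x -0.8
112 34 zmax 55.4 x -19.5 15.8 top x -1.9
120 32 zmax 56.3 x -18.5 12.2 top x -0.9
128 38 zmax 57.1 x -20.7 16.3 top x 0.4
136 31 zmax 57.0 x -19.4 15.3 top x -0.6
144 37 zmax 56.5 x -18.7 16.2 top x -0.6
152 35 zmax 56.2 x -18.9 15.4 top x -0.7
160 33 zmax 54.9 x -17.9 9.2 top x -1.5
168 42 zmax 57.9 x -18.6 15.4 top x -1.3
176 95 zmax 58.6 x -19.1 19.4 top x -0.4
184 10 zmax 42.9 x -9.3 3.2 top x 
192 1 zmax 40.6 x -5.4 -5.4 top x 
206 [(196, 89, 50), (198, 84, 52), (200, 79, 52), (202, 74, 53), (204, 71, 41), (206, 73, 5), (208, 68, 3), (210, 62, 6), (212, 58, 2)]
208 [(196, 88, 56), (198, 83, 56), (200, 79, 55), (202, 74, 54), (204, 71, 42), (206, 71, 18), (208, 65, 19), (210, 60, 18), (212, 55, 19)]
210 [(196, 89, 54), (198, 83, 57), (200, 78, 58), (202, 73, 58), (204, 71, 43), (206, 66, 42), (208, 61, 46), (210, 57, 41), (212, 52, 36)]
212 [(196, -25, 616), (198, -26, 612), (200, 78, 60), (202, 74, 55), (204, 72, 40), (206, 66, 45), (208, 62, 42), (210, 56, 44), (212, 53, 35)]
214 [(196, -26, 623), (198, -27, 616), (200, -28, 609), (202, 74, 56), (204, 72, 42), (206, 73, 4), (208, 68, 6), (210, 64, 0), (212, 58, 3)]
216 [(196, -28, 633), (198, -29, 627), (200, -30, 621), (202, -29, 607), (204, 72, 38), (206, 72, 15), (208, 66, 20), (210, 61, 17), (212, 56, 18)]
```

View pics/top5c.png

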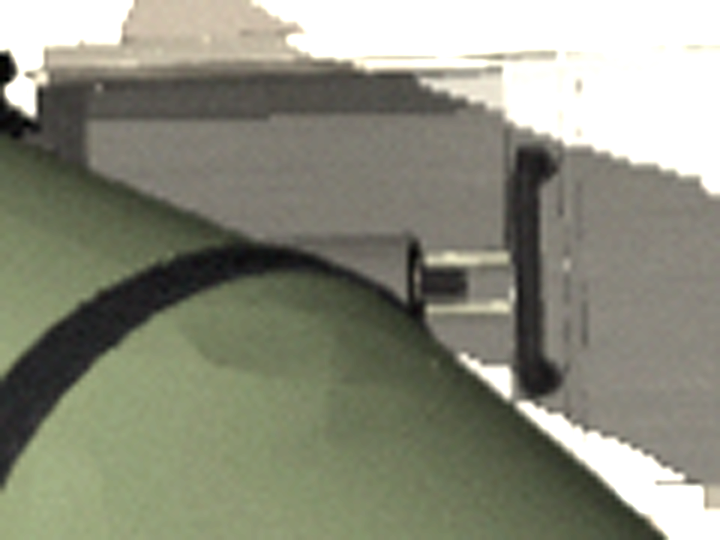

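Run:
```python
from h import *
p=L(-.5,125,150); b=best(p,2.7); movep(p,b[1])
print(movel(L(-.5,125,17),max_speed=130,guard=12)); st()
clamp(); wait(.1); s=st()
movel(np.array(s['eef_pos'])+[0,0,60],max_speed=100); st()
snap('side','side6')
im=load('side6')['image'];cv2.imwrite('pics/side6c.png',np.clip(1.5*cv2.resize(im[175:300,205:325],None,fx=4.7,fy=4.7,interpolation=cv2.INTER_CUBIC),0,255).astype(np.uint8))
im=load('top5')['image'];cv2.imwrite('pics/top5t.png',np.clip(1.6*cv2.resize(im[175:285,380:465],None,fx=5.4,fy=5.4,interpolation=cv2.INTER_CUBIC),0,255).astype(np.uint8))
```

```text
False
t 17.25 p [490.5 298.5  17.7] F [-0.2  0.4 -0.2] gap 85.5 q [-0.21  0.83 -0.64  1.85  0.73  0.72 -1.22]
t 17.85 p [490.9 298.3  17.6] F [3.3 0.1 6.6] gap 38.3 q [-0.21  0.83 -0.64  1.85  0.73  0.72 -1.22]
t 18.61 p [490.8 298.   77.3] F [-0.2  0.5 -3.2] gap 38.3 q [-0.16  0.74 -0.7   1.83  0.65  0.82 -1.15]
```

View pics/side6c.png

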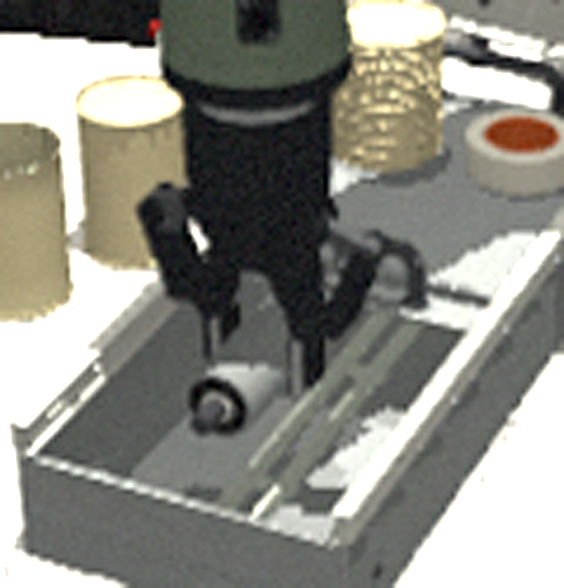

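View pics/top5t.png

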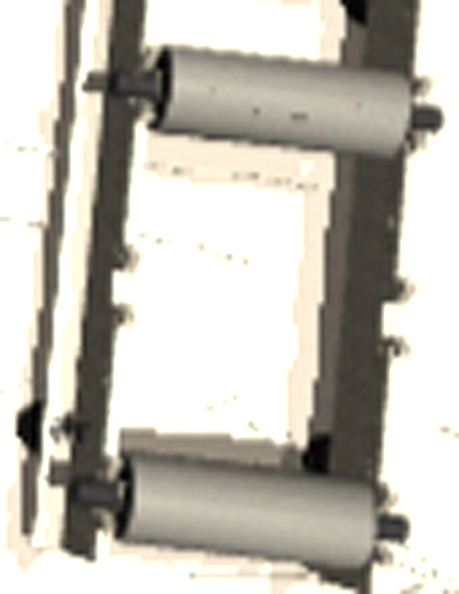

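Run:
```python
from cl import *
c=load('top5'); f=lambda a,b:(380+(a+.5)/5.4-.5,175+(b+.5)/5.4-.5)
for n,a,b,z in(('mid shell',(165,90),(407,112),85),('front shell',(128,500),(376,518),85),('lips',(121,287),(397,318),90)):
    A=px(c,*f(*a),z);B=px(c,*f(*b),z);d=A-B; print(n,np.round(A,1),np.round(B,1),np.round((A+B)/2,1),np.linalg.norm(d).round(1),np.degrees(np.arctan2(-d[0],d[1])).round(2))
# cloud combine: fit shell with known direction
th=np.radians(-6.1); tx=np.array([np.cos(th),np.sin(th)]); ty=np.array([-tx[1],tx[0]])
for fn in('top0','top5','side0','side6'):
    P,ok=cloud(fn); 
    for cx,cy in((539.5,-297.5),(362,-279.5)):
        D=P[...,:2]-[cx,cy]; a=D@tx; b=D@ty; Z=P[...,2]
        m=ok&(abs(a)<21)&(abs(b)<48)&(Z>80)&(Z<100)
        # cylinder fit: (a-a0)^2+(z-z0)^2=400, axis linear in b
        from scipy.optimize import least_squares
        A_,B_,Z_=a[m],b[m],Z[m]
        r=least_squares(lambda q:np.hypot(A_-q[0]-q[1]*B_,Z_-q[2])-20,[0,0,75],loss='soft_l1')
        # ends along b
        mm=ok&(abs(a)<18)&(abs(b)<70)&(Z>85)&(Z<100); bb=np.sort(b[mm])
        e=np.percentile(bb,[1,99])
        ctr=np.array([cx,cy])+tx*r.x[0]+ty*e.mean()
        print(fn,m.sum(),'a0',r.x.round(2),'ends',e.round(1),'ctr',ctr.round(1),'yaw',-6.1-np.degrees(r.x[1]))
```

```text
mid shell [ 543.3 -249.7   85. ] [ 534.5 -354.9   85. ] [ 538.9 -302.3   85. ] 105.6 -4.77
front shell [ 365.3 -230.9   85. ] [ 358.6 -337.4   85. ] [ 362.  -284.2   85. ] 106.7 -3.59
lips [ 457.  -227.7   90. ] [ 444.7 -346.3   90. ] [ 450.8 -287.    90. ] 119.2 -5.92
top0 654 a0 [ 1.16 -0.   74.96] ends [-62.5  56.6] ctr [ 540.3 -300.6] yaw -5.872108911354287
top0 684 a0 [-0.36 -0.   75.03] ends [-60.9  57.6] ctr [ 361.5 -281.1] yaw -5.958273796733836
top5 651 a0 [ 1.27  0.   74.96] ends [-61.7  56.8] ctr [ 540.5 -300.1] yaw -6.236806649174757
top5 681 a0 [-0.24  0.   74.98] ends [-62.7  58.2] ctr [ 361.5 -281.7] yaw -6.265935081062242
side0 131 a0 [ 0.58  0.   71.99] ends [-50.8  61.3] ctr [ 540.6 -292.4] yaw -6.229527059549178
side0 140 a0 [-1.36  0.   71.98] ends [-56.5  64.3] ctr [ 361.1 -275.5] yaw -6.370293241598568
side6 126 a0 [4.300e-01 1.000e-02 7.178e+01] ends [-56.4  62.7] ctr [ 540.3 -294.4] yaw -6.850870215288112
side6 137 a0 [-1.180e+00 -2.000e-02  7.172e+01] ends [-50.5  62.6] ctr [ 361.5 -273.4] yaw -5.219403327611648
```

Run:
```python
from h import *
s=read_state(); movel(np.array(s['eef_pos'])+[0,0,163],max_speed=250)
r=R(-6.1); p=[450.9,-287,240]
# keep the same branch as current if possible
q=inverse_kinematics(p,r); print(np.round(q,2)); b=best(p,-6.1); print(np.round(b[2],2))
movep(p,b[1]); st()
movel([450.9,-287,105],max_speed=180); st(); snap('side','side7'); snap('top','top7')
im=load('side7')['image'];cv2.imwrite('pics/side7c.png',np.clip(1.4*cv2.resize(im[115:215,280:410],None,fx=6,fy=6,interpolation=cv2.INTER_CUBIC),0,255).astype(np.uint8))
im=load('top7')['image'];cv2.imwrite('pics/top7t.png',np.clip(1.6*cv2.resize(im[145:285,370:475],None,fx=4.2,fy=4.2,interpolation=cv2.INTER_CUBIC),0,255).astype(np.uint8))
```

```text
[ 0.99  0.45 -0.72  1.8   0.34  1.02  0.03]
[ 0.99  0.45 -0.72  1.8   0.34  1.02  0.03]
t 21.57 p [ 451.5 -286.   240. ] F [ 0.7 -0.4 -2.8] gap 38.5 q [ 0.99  0.45 -0.72  1.8   0.34  1.02  0.03]
t 22.47 p [ 451.5 -287.   105.9] F [-0.   0.7 -2.5] gap 38.6 q [ 0.9   0.62 -0.62  1.92  0.51  0.76 -0.11]
```

View pics/side7c.png

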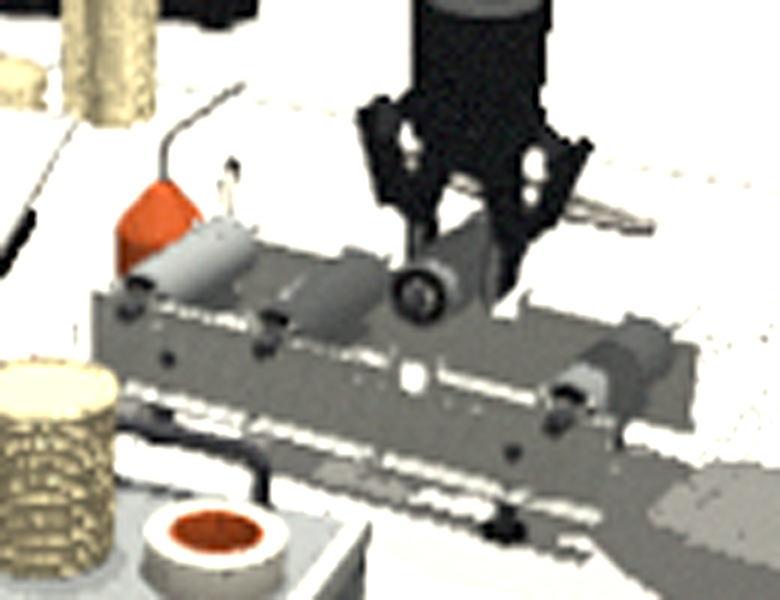

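View pics/top7t.png

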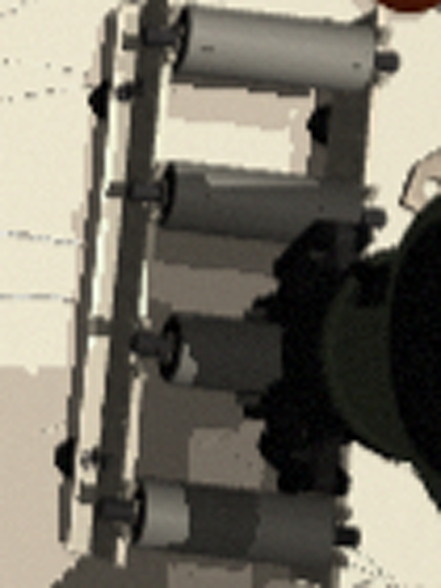

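Run:
```python
from cl import *
th=np.radians(-6.1); tx=np.array([np.cos(th),np.sin(th)]); ty=np.array([-tx[1],tx[0]]); e0=np.array([450.9,-287])
tr=lambda p:np.round([(p[:2]-e0)@tx,(p[:2]-e0)@ty],1)
c=load('top7'); f=lambda a,b:(370+(a+.5)/4.2-.5,145+(b+.5)/4.2-.5)
for n,k,z in(('rear face',(180,33),75),('mid face',(166,194),75),('front face',(138,512),75),('hand face',(166,347),124),('hand tip',(133,343),124)):
    print(n,tr(px(c,*f(*k),z)))
for fn in('top7','side7'):
    P,ok=cloud(fn); D=P[...,:2]-e0; a=D@tx; b=D@ty; Z=P[...,2]
    for n,a0,z0,k in(('hand',0,125,0),('mid',90,75,0),('front',-90,75,0)):
        for lo,hi,nm in((9,17,'upper shell'),):
            m=ok&(abs(a-a0)<16)&(Z>z0+lo)&(Z<z0+24)&(b>0)&(b<75); bb=b[m]
            print(fn,n,nm,m.sum(),'hist',np.histogram(bb,bins=np.arange(30,78,3))[0])
        m=ok&(abs(a-a0)<14)&(abs(Z-z0)<22)&(b>15)&(b<48)
        if m.sum()>10:
            from scipy.optimize import least_squares
            r=least_squares(lambda q:np.hypot(a[m]-q[0],Z[m]-q[1])-20,[a0,z0],loss='soft_l1'); print('   axis',r.x.round(1))
```

```text
rear face [183.4  46.8]
mid face [90.2 46.3]
front face [-90.1  45.6]
hand face [ 0.8 54. ]
hand tip [ 0.9 71.7]
top7 hand upper shell 357 hist [19 18 20 20 18 24 19 27  2  0  0  0  0  0  0]
   axis [  1.2 124.8]
top7 mid upper shell 319 hist [17 18 16 20 15 28 11  5 10  3  0  1  0  0  0]
   axis [89.9 74.7]
top7 front upper shell 325 hist [17 18 19 17 18 24 15  4  9  4  1  0  0  0  0]
   axis [-89.7  75. ]
side7 hand upper shell 73 hist [4 3 6 1 1 7 5 4 4 5 0 0 0 0 0]
   axis [  2.2 122. ]
side7 mid upper shell 67 hist [2 2 2 3 2 6 6 8 2 3 2 0 0 0 0]
   axis [90.5 71.6]
side7 front upper shell 80 hist [4 6 3 3 4 6 7 6 4 0 1 1 0 0 0]
   axis [-90.1  71.4]
```

Run:
```python
from cl import *
th=np.radians(-6.1); tx=np.array([np.cos(th),np.sin(th)]); ty=np.array([-tx[1],tx[0]]); e0=np.array([450.9,-287])
for fn in('top0','top5','side0','side6'):
    P,ok=cloud(fn); D=P[...,:2]-e0; a=D@tx; b=D@ty; Z=P[...,2]
    m=ok&(abs(a)>18)&(abs(a)<60)&(Z>84)&(Z<100)
    print(fn,m.sum()); print(' L',np.histogram(b[m],bins=np.arange(48,74,2))[0]); print(' R',np.histogram(-b[m],bins=np.arange(48,74,2))[0])
    m=ok&(abs(a)<60)&(Z>82)&(Z<100)&(abs(b)>50)&(abs(b)<72)
    for sgn in(1,-1):
        k=m&(b*sgn>0); print('  slot gap hist a',sgn,np.histogram(a[k],bins=np.arange(-33,34,3))[0], 'median b',np.median(b[k]).round(1),'z',np.median(Z[k]).round(1))
c=load('side7'); f=lambda a,b:(280+(a+.5)/6-.5,115+(b+.5)/6-.5)
tr=lambda p:np.round([(p[:2]-e0)@tx,(p[:2]-e0)@ty],1)
print('side slot',tr(px(c,*f(412,370),82)))
for n,k,z in(('hand face',(425,292),124),('hand tip',(418,300),124),('front tip',(557,418),75),('mid tip',(262,347),75)): print(n,tr(px(c,*f(*k),z)))
```

```text
top0 1554
 L [0 0 0 0 3 1 0 0 0 0 0 0]
 R [0 0 0 0 0 0 0 2 0 0 0 0]
  slot gap hist a 1 [1 0 0 2 1 1 5 4 1 0 0 0 0 0 4 3 2 2 1 0 0 2] median b 55.8 z 83.5
  slot gap hist a -1 [2 1 2 0 1 2 8 4 1 0 0 0 0 1 4 3 3 2 1 0 1 0] median b -63.1 z 83.7
top5 1601
 L [0 0 1 3 2 0 0 0 0 0 0 0]
 R [0 0 0 0 0 1 5 4 0 0 0 0]
  slot gap hist a 1 [1 0 2 1 2 1 5 4 2 0 0 0 0 1 4 3 2 0 2 1 2 2] median b 55.9 z 83.8
  slot gap hist a -1 [0 0 1 2 1 0 6 3 2 0 0 0 0 3 3 4 4 2 1 1 1 1] median b -62.8 z 84.1
side0 341
 L [0 0 0 0 0 0 0 0 0 0 0 0]
 R [0 0 0 0 0 0 0 0 0 0 0 0]
  slot gap hist a 1 [0 0 0 0 0 0 2 1 0 0 0 0 0 1 0 0 2 0 0 0 0 0] median b 57.6 z 85.7
  slot gap hist a -1 [0 0 0 0 0 0 3 1 0 0 0 0 0 0 1 1 1 0 0 0 0 0] median b -60.7 z 85.5
side6 448
 L [0 0 0 0 0 0 0 0 0 0 0 0]
 R [0 0 0 0 0 0 0 0 0 0 0 0]
  slot gap hist a 1 [0 0 0 0 0 0 3 0 0 0 0 0 0 1 1 2 0 0 0 0 0 0] median b 59.2 z 86.0
  slot gap hist a -1 [0 0 0 0 0 1 1 0 0 0 0 0 0 1 1 2 0 0 0 0 0 0] median b -61.0 z 86.4
side slot [-1.9 60.5]
hand face [-0.7 48.2]
hand tip [-2.3 59.9]
front tip [-88.3  58.5]
mid tip [89.2 66. ]
```

Run:
```python
from cl import *
np.set_printoptions(linewidth=200)
th=np.radians(-6.1); tx=np.array([np.cos(th),np.sin(th)]); ty=np.array([-tx[1],tx[0]]); e0=np.array([450.9,-287])
P,ok=cloud('side7'); D=P[...,:2]-e0; b=D@ty
print(np.round(b[157:171,342:358]).astype(int)); print(np.round(P[157:171,342:358,2]).astype(int))
P,ok=cloud('top7'); D=P[...,:2]-e0; b=D@ty
print('top'); print(np.round(b[220:235,399:414]).astype(int)); print(np.round(P[220:235,399:414,2]).astype(int))
```

```text
[[-249 -260 -253 -256 -252    6   18   29   38   38   36   38   33   32   28   23]
 [ -48 -250  -63 -248 -248   10   44   49   46   48   46   46   36   35   23   26]
 [ -50  -52  -66 -243 -243   59   49   52   51   57   45   39   40   34   30   27]
 [ -45  -49  -52  -60   51   51   52   55   50   50   54   51   47   48   38   27]
 [ -45  -49  -50   52   55   56   53   50   59   57   49   56   49   45   38   36]
 [ -32  -45  -48   51   60   53   51   56   57   60   60   54   55   50   39   41]
 [ -29  -43   55 1408   55   57   59   54   56   52   61   56   56   51   37   38]
 [ -35  -47  -56   57   56   69   65   64   60   51   54   48   56   47   52   27]
 [ -39  -47  -57   54   74   73   68   65   61   53   54   52   56   52   42   34]
 [ -46  -63  -62   67 1408   72   75   66   61   51   56   57   52   44   39  -61]
 [ -59  -60  -63  -71   74   76   71   60   56   47   52   54   54   48  -62  -60]
 [ -65  -58  -62  -59  -58   56   58   52   55   57   53   50   51  -55  -64  -62]
 [ -62  -57  -63  -62  -58  -60   55   56   51   55   51  -66  -58  -66  -58  -58]
 [ -57  -56  -60  -61
[... 1972 characters left out ...]
9 143]
 [ 58  65  74 126 131 127 129  -1   1 113 121 127 135 138 140]
 [ 54  66 120 128 130 132 132 130 131 130 129 128 131 139 142]
 [ 56  64 124 131 134 131 132 132 129 132 131 132 134 140 146]
 [ 56  66 122 133 131 131 131 131 129 129 129 129 133 142 144]
 [ 60  68 119 128 132 132 128 131 130 131 130 129 135 143 144]
 [ 58  66  71  68  -2 127 129 128 127 128 129 134 136 143 143]
 [ 60  70  68  72  -2  -2   0   1   1 114 124 130 138 142 146]
 [ 62  69  77  83  85  -1  -1  -2   1 119 125 130 137 140 143]
 [ 62  70  76  85  89  86   0   0   1 116 123 130 136 135 140]
 [ 62  72  77  84  96  93   7   3   1 117 125 130 137 139 141]
 [ 62  71  80  87  92  92  -1  -3   1   1 124 129 133 135 137]]
```

Run:
```python
from h import *
th=np.radians(-6.1); tx=np.array([np.cos(th),np.sin(th),0]); ty=np.array([-tx[1],tx[0],0])
t=np.array([450.9,-287,0])-1.4*tx-4.5*ty
movel(t+[0,0,100],max_speed=60); st()
print(movel(t+[0,0,55.5],max_speed=40,guard=9)); st()
snap('side','side8'); snap('top','top8')
im=load('side8')['image'];cv2.imwrite('pics/side8c.png',np.clip(1.4*cv2.resize(im[115:215,280:410],None,fx=6,fy=6,interpolation=cv2.INTER_CUBIC),0,255).astype(np.uint8))
im=load('top8')['image'];cv2.imwrite('pics/top8t.png',np.clip(1.9*cv2.resize(im[145:285,370:475],None,fx=4.2,fy=4.2,interpolation=cv2.INTER_CUBIC),0,255).astype(np.uint8))
```

```text
t 22.83 p [ 448.7 -291.8  100. ] F [-0.3  0.4 -3.2] gap 38.5 q [ 0.91  0.63 -0.61  1.92  0.52  0.75 -0.11]
True
t 23.91 p [ 449.1 -291.2   55.8] F [-0.5 -0.4  9.1] gap 38.6 q [ 0.87  0.7  -0.56  1.94  0.58  0.67 -0.16]
```

View pics/side8c.png

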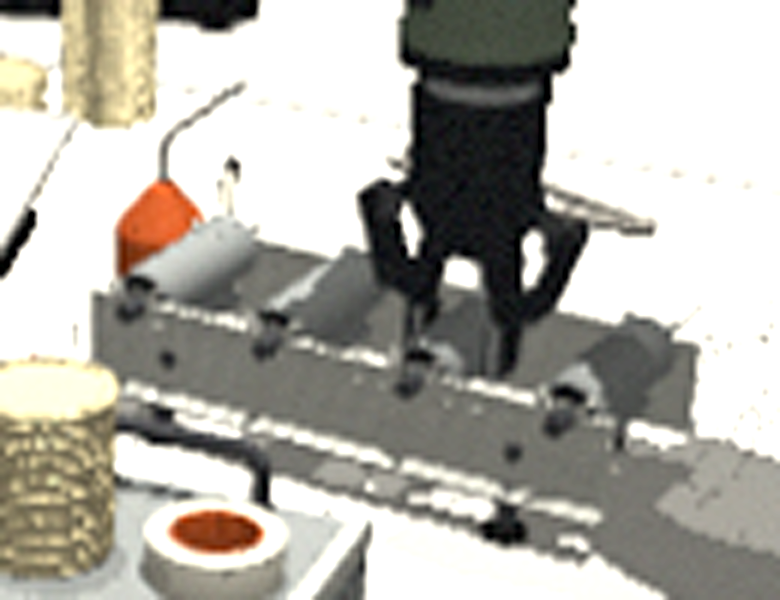

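View pics/top8t.png

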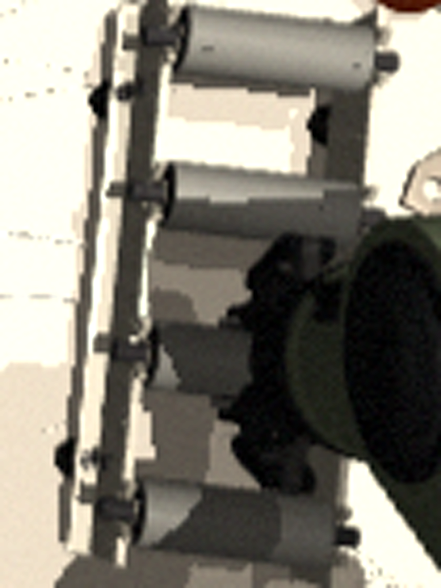

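Run:
```python
from h import *
open_gripper(); s=st(); p=np.array(s['eef_pos']); movel(p+[0,0,105],max_speed=200); clamp(); st()
snap('side','side9'); snap('top','top9')
im=load('side9')['image'];cv2.imwrite('pics/side9c.png',np.clip(1.4*cv2.resize(im[115:215,280:410],None,fx=6,fy=6,interpolation=cv2.INTER_CUBIC),0,255).astype(np.uint8))
im=load('top9')['image'];cv2.imwrite('pics/top9t.png',np.clip(1.9*cv2.resize(im[145:285,370:475],None,fx=4.2,fy=4.2,interpolation=cv2.INTER_CUBIC),0,255).astype(np.uint8))
from cl import *
from scipy.optimize import least_squares
th=np.radians(-6.1); tx=np.array([np.cos(th),np.sin(th)]); ty=np.array([-tx[1],tx[0]]); e0=np.array([450.9,-287])
for fn in('top9','side9'):
    P,ok=cloud(fn); D=P[...,:2]-e0; a=D@tx; b=D@ty; Z=P[...,2]
    for a0 in(90,0,-90):
      for lo,hi in((-45,0),(0,45)):
        m=ok&(abs(a-a0)<19)&(Z>75)&(Z<110)&(b>lo)&(b<hi)
        if m.sum()>15:
            r=least_squares(lambda q:np.hypot(a[m]-q[0],Z[m]-q[1])-20,[a0,75],loss='soft_l1'); print(fn,a0,lo,m.sum(),r.x.round(1))
```

```text
t 24.53 p [ 448.4 -290.9   55. ] F [-1.2 -0.1 -0.8] gap 85.6 q [ 0.87  0.7  -0.56  1.94  0.58  0.67 -0.16]
t 25.98 p [ 448.4 -290.9  160. ] F [ 0.1 -0.1  0.1] gap 0.0 q [ 0.95  0.55 -0.67  1.88  0.44  0.87 -0.04]
top9 90 -45 316 [90.6 75. ]
top9 90 0 308 [90.6 75. ]
top9 0 -45 193 [-0.6 74.8]
top9 0 0 311 [-0.9 74.8]
top9 -90 -45 320 [-89.7  75.2]
top9 -90 0 318 [-89.4  75.2]
side9 90 -45 50 [90. 71.]
side9 90 0 67 [90.8 72.1]
side9 0 -45 64 [-0. 72.]
side9 0 0 57 [-1.2 72.2]
side9 -90 -45 67 [-90.   72.2]
side9 -90 0 67 [-89.3  72. ]
```

View pics/side9c.png

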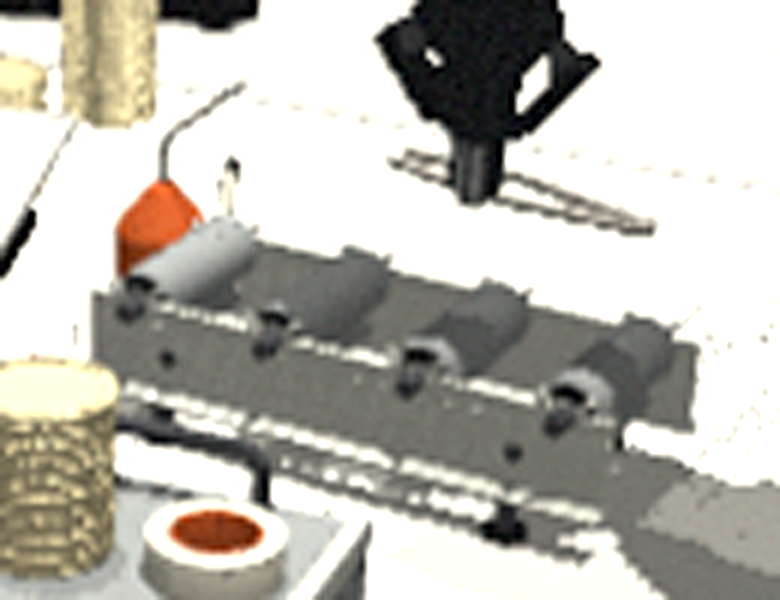

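View pics/top9t.png

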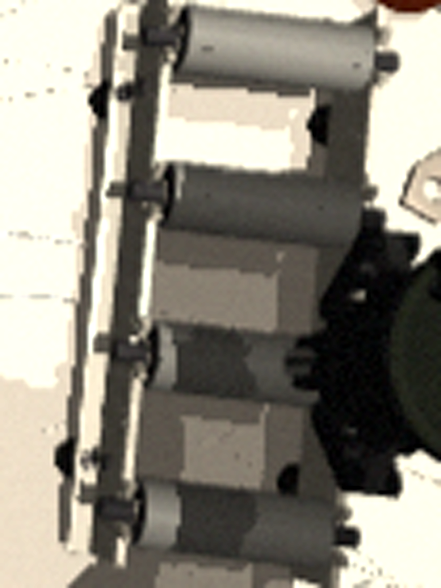

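Run:
```python
from h import *
th=np.radians(-6.1); tx=np.array([np.cos(th),np.sin(th),0])
ax=np.array([449,-291,0])
movel(ax-8*tx+[0,0,101],max_speed=150)
print(movel(ax-8*tx+[0,0,92],max_speed=15,guard=5)); s=st(); z=float(s['eef_pos'][2])
p=np.array(s['eef_pos'])+56*tx
movel(p,max_speed=320); st()
movel(p+[0,0,60],max_speed=250)
for i in range(3): snap('top','ta%d'%i)
snap('side','sa0'); st()
crop=lambda n:np.clip(2.5*cv2.resize(load(n)['image'][220:240,402:452],None,fx=8,fy=8,interpolation=cv2.INTER_CUBIC),0,255).astype(np.uint8)
cv2.imwrite('pics/ta.png',np.vstack([crop('ta%d'%i) for i in range(3)]))
```

```text
True
t 27.12 p [ 441.3 -290.4   94.2] F [-1.5  0.3  8.1] gap -0.0 q [ 0.91  0.63 -0.61  1.94  0.53  0.73 -0.11]
t 27.44 p [ 498.  -295.8   93.9] F [-0.2  0.  -0.7] gap -0.0 q [ 0.85  0.69 -0.6   1.81  0.52  0.81 -0.12]
t 28.03 p [ 496.2 -296.3  153.4] F [ 0.1  0.6 -0.5] gap -0.3 q [ 0.89  0.62 -0.65  1.77  0.46  0.91 -0.07]
```

View pics/ta.png

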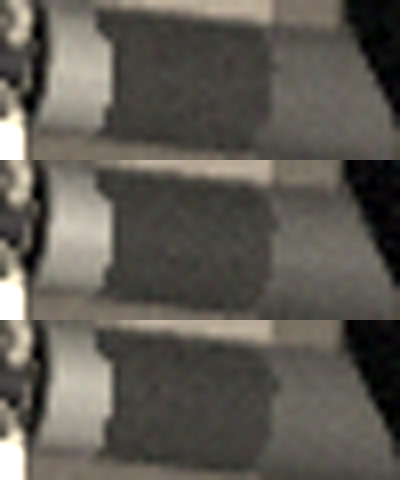

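Run:
```python
from h import *
I=[load('ta%d'%i)['image'].astype(float) for i in range(3)]
print('static std neighbour front', np.mean([np.abs(I[i]-I[i+1])[262:276,406:440].mean() for i in range(2)]), 'spin',np.mean([np.abs(I[i]-I[i+1])[224:236,408:440].mean() for i in range(2)]))
crop=lambda im,y:cv2.resize(im[y:y+80,400:455],None,fx=6,fy=6,interpolation=cv2.INTER_NEAREST)
d=np.abs(I[0]-I[1]).max(-1); d2=np.abs(I[1]-I[2]).max(-1)
cv2.imwrite('pics/diff.png',np.clip(np.hstack([crop(d*8,200),crop(d2*8,200)]),0,255).astype(np.uint8))
```

```text
static std neighbour front 1.2699579831932772 spin 1.6918402777777777
```

View pics/diff.png

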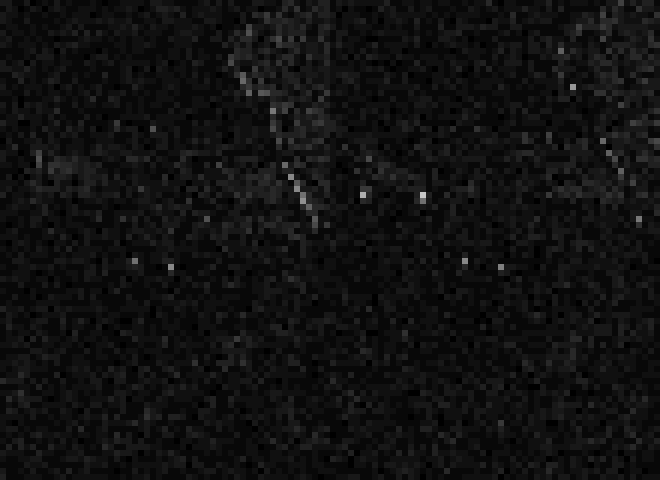

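Run:
```python
from h import *
wait(4)
for i in range(3): snap('top','tb%d'%i)
st()
for n in 'ab':
    I=[load('t%s%d'%(n,i))['image'].astype(float) for i in range(3)]
    for nm,(r0,r1,c0,c1) in dict(front=(262,276,408,440),mid=(186,200,416,440),lit=(224,236,408,415),dark=(224,236,418,434),right=(224,236,438,446)).items():
        print(n,nm,[round(np.abs(cv2.blur(I[i]-I[i+1],(3,3)))[r0:r1,c0:c1].mean(),2) for i in range(2)],np.abs(cv2.blur(I[0]-I[2],(3,3)))[r0:r1,c0:c1].mean().round(2))
a=load('ta2')['image'].astype(float);b=load('tb0')['image'].astype(float)
print('a-b lit',np.abs(cv2.blur(a-b,(3,3)))[224:236,408:415].mean(),'front',np.abs(cv2.blur(a-b,(3,3)))[262:276,408:440].mean())
```

```text
t 32.18 p [ 497.  -296.3  154.2] F [0.1 0.5 0.2] gap 0.3 q [ 0.89  0.61 -0.65  1.77  0.46  0.91 -0.07]
a front [np.float64(0.44), np.float64(0.41)] 0.45
a mid [np.float64(0.39), np.float64(0.4)] 0.44
a lit [np.float64(1.42), np.float64(0.99)] 1.08
a dark [np.float64(0.61), np.float64(0.55)] 0.45
a right [np.float64(1.63), np.float64(1.61)] 0.81
b front [np.float64(0.41), np.float64(0.41)] 0.5
b mid [np.float64(0.46), np.float64(0.43)] 0.41
b lit [np.float64(0.34), np.float64(0.36)] 0.43
b dark [np.float64(0.46), np.float64(0.48)] 0.36
b right [np.float64(0.29), np.float64(0.34)] 0.31
a-b lit 1.735890652557319 front 0.46775793650793646
```

Run:
```python
from h import *
th=np.radians(-6.1); tx=np.array([np.cos(th),np.sin(th),0])
ax=np.array([449,-291,0])
s=read_state(); p0=np.array(s['eef_pos'])
movel(ax-9*tx+[0,0,p0[2]-20],max_speed=150)
movel(ax-9*tx+[0,0,100],max_speed=120)
print(movel(ax-9*tx+[0,0,92],max_speed=15,guard=5)); s=st()
p=np.array(s['eef_pos'])+58*tx-[0,0,.3]
movel(p,max_speed=420); st()
movel(p+[0,0,60],max_speed=300)
for i in range(3): snap('top','tc%d'%i)
snap('side','sc0'); st()
I=[load('tc%d'%i)['image'].astype(float) for i in range(3)]
for nm,(r0,r1,c0,c1) in dict(front=(262,276,408,440),lit=(224,236,408,415),right=(224,236,438,446)).items():
    print(nm,[round(np.abs(cv2.blur(I[i]-I[i+1],(3,3)))[r0:r1,c0:c1].mean(),2) for i in range(2)])
from cl import *
from scipy.optimize import least_squares
tx=tx[:2]; ty=np.array([-tx[1],tx[0]]); e0=np.array([450.9,-287])
P,ok=cloud('tc2'); D=P[...,:2]-e0; a=D@tx; b=D@ty; Z=P[...,2]
for a0 in(90,0,-90):
  for lo,hi in((-45,0),(0,45)):
    m=ok&(abs(a-a0)<19)&(Z>75)&(Z<110)&(b>lo)&(b<hi)
    if m.sum()>15:
        r=least_squares(lambda q:np.hypot(a[m]-q[0],Z[m]-q[1])-20,[a0,75],loss='soft_l1'); print(a0,lo,m.sum(),r.x.round(1))
cv2.imwrite('pics/sc.png',np.clip(1.4*cv2.resize(load('sc0')['image'][110:310,190:420],None,fx=3.4,fy=3,interpolation=cv2.INTER_CUBIC),0,255).astype(np.uint8))
```

```text
True
t 33.65 p [ 439.7 -290.2   93.2] F [-3.8  1.   9.4] gap 0.2 q [ 0.91  0.63 -0.61  1.95  0.53  0.73 -0.12]
t 33.95 p [ 498.7 -295.8   92.6] F [-0.6 -0.6 -0.6] gap 0.0 q [ 0.85  0.7  -0.6   1.81  0.52  0.8  -0.12]
t 34.5 p [ 496.5 -296.3  151.9] F [-0.1 -0.3 -0.6] gap -0.1 q [ 0.88  0.62 -0.65  1.77  0.46  0.91 -0.07]
front [np.float64(0.65), np.float64(0.49)]
lit [np.float64(1.3), np.float64(0.88)]
right [np.float64(0.94), np.float64(1.17)]
90 -45 257 [90.5 75. ]
90 0 309 [90.4 74.9]
0 -45 304 [ 2.1 74.9]
0 0 299 [ 2.5 74.9]
-90 -45 325 [-89.7  75.2]
-90 0 317 [-89.6  75.3]
```

View pics/sc.png

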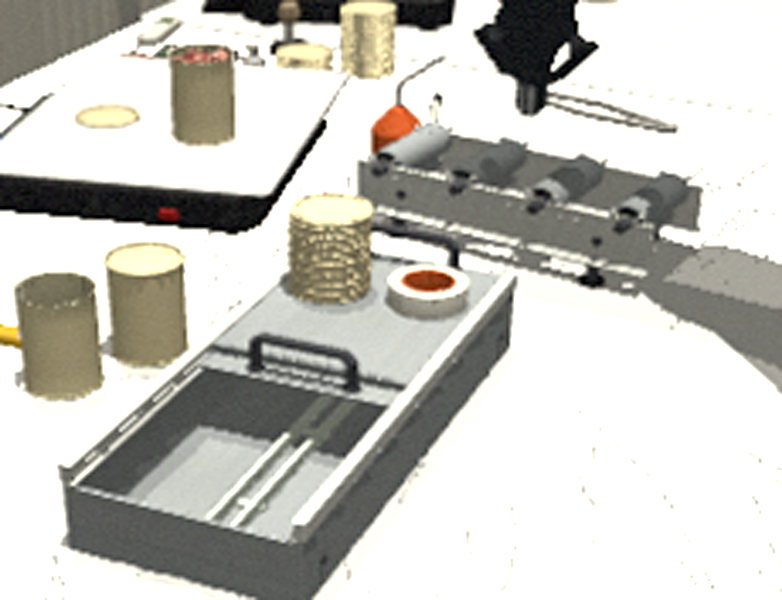

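```bash
python3 -c "
from h import *
finish_job()"
```

```text
the job is handed in; nothing more can be done
```

The job is done and handed in at about 34.5 s, with the robot clear of everything.

- **Left cover:** I slid it by its handle until it reached its stop. A second, firmer push did not move it further. The right cover, lid sleeve and tape look undisturbed in the last picture.
- **Drawing the roller:** I pulled it 117 mm along the rails by its left stub and let go with all of it in the open half. Its centre was within about 2 mm of the middle of that half.
- **Laying it in:** I gripped it round its middle and lowered it into the empty slots. After the last flick the top camera's depth readings put its axis 74.9 mm above the bench on both halves (75 mm expected), level with its neighbours. It sits about 2 mm along the track, inside the slot play.
- **Flick:** I brushed the top with closed fingers twice. After the first flick the shell changed between pictures. It had stopped 4 s later. I flicked it again, and it was still turning in the last pictures, with the hand about 60 mm clear, when I handed in. How long the last spin lasted was not timed.

**Disagreements:** the two cameras differed by about 3 to 6 mm in y, and the side camera read about 3 mm low. I averaged them and compared positions within a single camera for the fit.

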